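# Load a filter cartridge through the spring dust flap

### The arm

A 6-joint arm with a two-finger parallel gripper is mounted at the origin on the work surface. World frame = base frame: x ahead of the robot, y to its left, z up, the work surface at z = 0. Lengths are in m, angles in rad, forces in N, time in s.
With the tool pointing down it reaches from about 0.35 to 0.775 m from the base axis. Payload 7.3 kg.
Tool frame: the origin (TCP) lies between the finger pads; the fingertips stand robot.tcp_to_tips ahead of it and the grasp point (between the pads) lies 2 mm behind it (robot.tcp_to_tips is the distance from the TCP to the fingertips, in m); y points along the fingers, x is the direction in which the jaws open and shut, and the axes are right-handed (so a half turn about y gives the same grasp; the last joint's range is limited). The gripper opens to 92 mm and grips with 3 to 60 N. Pads are 19 mm wide; open, the fingers measure 130 mm over their backs; the gripper's body (75 mm by 190 mm) begins 47 mm behind the grasp point.
Start: joints at [-1.294, 0.342, 1.524, -0, 1.275, -0.146], TCP at [0.215, -0.479, 0.244] pointing down, gripper open.
Joint ranges: [-2.53, 2.53], [-0.77, 2.02], [0.04, 2.7], [-1, 4.14], [0.28, 2.66], [-3.11, 3.11]. Speed limits (rad/s): [2.57, 2.57, 3.14, 3.14, 3.14, 3.14].

### API

Orientations are given as [roll, pitch, yaw] about the fixed x, y, z axes, in that order (R = Rz(yaw) Ry(pitch) Rx(roll)).
In Python, from cell import status, read_camera, get_calibration, robot gives the robot as it stands.
- The arm moves only by the shell command python3 -m creep 'ROWS' [FORCE]. ROWS is JSON, a list of rows, each an object of numbers: "dx", "dy", "dz": the shift along the tool's x, y, z in m; "rx", "ry", "rz": the turn, a rotation vector about the tool's x, y, z in rad; "gripper": the opening, from 0 (shut) to 1 (fully open). A call has 1 to 20 rows; each row is the pose to reach, as a shift and turn from the pose commanded when the call began, along the tool's axes at that moment; what a row does not reach only later rows make up. A row lasts 1/8 s, in which the tool goes at most 62.5 mm and 10.7 degrees, less where a joint would pass 70% of its speed; a pose out of reach is approached as far as the arm can. A call with a gripper value outside its range is refused whole. The fingers move at their own pace and stop on an object; FORCE is the grip in N (left out, the last holds). Time passes only in rows, so rows that repeat a pose let the fingers close. It gives the time, the measured TCP pose, the force and the opening at its end, in the units of the state.
- status.observe(): the state, without advancing time (a new reading comes with each control period).
- read_camera(name): name is "side" or "top" or "wrist"; returns (picture, depth): 400x640x3 uint8, red, green, blue; 400x640 float32, m along the optical axis (not along the pixel's ray), 0 where there is no reading.
- get_calibration(name): a dict with "fx", "fy", "cx", "cy" (pixels), "xyz" and "rotation" of the camera in the world; the wrist camera has in their place "mount" (4x4, takes a point from camera to tool coordinates, whose origin is the TCP and whose axes are the tool frame's). Camera axes: x right, y down, z forward; pixel columns grow to the right and rows downward; lengths in m; the calibration is good to about 2 mm. A picture is of the moment at which its call begins: read the wrist's pose just before it. get_calibration takes no time and is no camera call.
- robot.hand_in(): hands the job in, once; it reports no verdict.
The state is a dict: "time": time; "qpos": joint angles; "qvel": joint speeds; "joint_efforts": joint torques, N m; "tool_pos": TCP position; "tool_rot": TCP orientation; "contact_force": force on the tool from outside, world axes, zero at the start; "torque": the same for the moment, N m; "opening": finger opening in m.
Only numpy, scipy, OpenCV 4.12 (cv2) and the standard library are available. Lean on these libraries where they do the work, as an engineer would, in place of code of your own. Each camera call takes 0.05 s, during which the arm holds its last target.

### The job

Put the new filter cartridge into the water filter on the counter: foot first through the two spring flaps in its top, then on down the shaft until it is pressed firmly home on the seat at the bottom, and let the flaps close behind it. How deep the seat lies must be felt: press with a firm push of about 20 newtons, never forcing the cartridge with more than 25 newtons, and leave the mug, tumbler and soap bottle undisturbed.

Things in the scene. Friction and masses are not known exactly. Their poses are not given: they have to be found in the camera images.
- cartridge: The filter cartridge, standing upright on the counter, 0.28 kg give or take a third: a white block 40 (x) by 56 (y) by 80 mm high, whose lowest 8 mm taper in by 3 mm on each side, with a grey grip fin centred on its top, 12 (x) by 40 (y) by 26 mm high, so 106 mm in all. Origin at the centre of its underside, z up; a half turn about z gives the same shape.
- filter_unit: The water filter, fixed to the counter: white box 170 (x) by 150 (y) by 160 mm high with a black drip tray and tap on its +x side. Origin at the centre of its underside, z up.
- port (a point): Centre of the loading mouth in the filter's flat top (160 mm up), axes as filter_unit's. Mouth and vertical shaft are 44 (x) by 60 mm (y); from 6 to 36 mm depth the shaft is 64 mm wide in x, room for the flaps. 70 mm below the top two sprung rollers press on the cartridge's narrow sides: it drags (about 6 to 13 N) and does not fall home by itself.
- seat: Seat at the shaft's bottom, out of sight. Origin: centre of its fixed base, on the shaft's axis, 148 mm below the top. The rubber pad on it, as wide as the shaft, has its face 2 to 12 mm above that; this differs from unit to unit and can only be felt. It gives about 1 mm per 20 N. With the cartridge home the fin's top is 30 to 40 mm below the mouth: push it there from above, e.g. with closed fingers.
- leaf_near (a joint): Spring flap hinged along the mouth's -x long side, 9 mm below the top, 25 mm long, 3 mm thick; 0 = closed (level), 1.55 = hanging open; it opens downward only and springs shut when free.
- leaf_far (a joint): The same flap on the mouth's +x side; the two meet in the middle. Pushing the foot through both takes about 6 to 10 N; they also rub lightly on whatever stands between them.
- mug: White mug, 76 mm across, 90 mm high, loose on the counter; bystander. Origin at the centre of its underside.
- tumbler: Glass tumbler, 72 mm across, 85 mm high, loose; bystander. Origin at the centre of its underside.
- soap: White soap bottle with a black cap, 60 mm across, 150 mm high, loose; bystander. Origin at the centre of its underside.
Mind the look-alikes: they are no part of the job. What is shaped like the cartridge but blue or yellow is not meant.

How it is judged:
On the way, in this order (a step that is already met when the one before it is completed fails the run):
1. the cartridge's foot has pushed both flaps open (each past 0.8 rad) and is more than 30 mm down the mouth, upright within 0.15 rad (value of joint each of leaf_near, leaf_far above 0.8 rad and z of cartridge in the frame of port below -0.03 m and horizontal distance between cartridge and port below 0.008 m and angle between cartridge's own z axis and vertical below 0.15 rad), for 0.1 s.
2. the cartridge is pressed on the seat with more than 5 N (contact force between cartridge and seat above 5 N), for 0.1 s.
At the end, for the whole second after the job is handed in: The cartridge stands still and upright (within 0.08 rad) in the shaft, in contact with the seat's pad (more than 0.2 N), its underside at most 13.5 mm above the seat's base point and within 5 mm of the shaft's axis, and both flaps are closed above it (below 0.12 rad) (contact force between cartridge and seat above 0.2 N and z of cartridge in the frame of seat below 0.0135 m and horizontal distance between cartridge and seat below 0.005 m and angle between cartridge's own z axis and vertical below 0.08 rad and value of joint each of leaf_near, leaf_far below 0.12 rad and linear speed of cartridge below 0.01 m/s); the robot touches nothing.
It fails at once if the cartridge is forced against the seat with more than 25 N (contact force between cartridge and seat above 25 N).
It fails at once if the cartridge is forced against the water filter with more than 25 N (contact force between cartridge and filter_unit above 25 N).
It fails at once if mug, tumbler or soap bottle moved by more than 20 mm (distance of any of mug, tumbler, soap from where it was at the start of the episode above 0.02 m).
It also fails if it takes over 69 s, if anything falls off the work surface, if the arm or the gripper's body presses on something with over 40 N, if the wrist force passes 120 N, or if a joint passes its speed limit or range.

## Working session

There is one attempt and no reset: what is moved stays moved. The work goes in short steps, Python scripts to look and compute and a shell command to move; the robot and the scene stay as the last step left them, time stands still between calls to the robot, and variables do not carry over. Pictures are saved under pics/ and viewed, and the job is handed in when it is done.

```bash
mkdir -p pics; ls; python3 - <<'E'
from cell import status, read_camera, get_calibration, robot
import cv2
s=status.observe(); print(s); print(robot.tcp_to_tips)
import numpy as np
for n in("side","top"):
    p,d=read_camera(n); cv2.imwrite(f"pics/{n}0.png",p[:,:,::-1]); np.savez(f"{n}0.npz",p=p,d=d); print(n,get_calibration(n))
print(get_calibration("wrist"))
E
```

```text
pics
{'time': 0.0, 'qpos': array([-1.29397652e+00,  3.42742153e-01,  1.52500126e+00, -3.25448631e-05,
        1.27541175e+00, -1.46007023e-01]), 'qvel': array([ 1.88590021e-03,  8.33160647e-05, -1.50543711e-03,  2.04950379e-04,
       -1.12836381e-03,  6.18140209e-04]), 'joint_efforts': array([-1.46781302e-03, -4.31246245e+01, -2.44219333e+01,  7.17184972e-02,
        5.59122430e-02, -1.17765535e-04]), 'tool_pos': array([ 0.21533199, -0.47839208,  0.24304037]), 'tool_rot': array([-1.57059979e+00,  1.55041061e-03, -1.14795985e+00]), 'contact_force': array([ 0.52286843,  1.22293405, -0.65033285]), 'torque': array([ 2.26885389e-03, -7.10642366e-05, -8.16252293e-03]), 'opening': 0.0918921368197804}
0.017
side {'fx': 486.6566292691682, 'fy': 486.6566292691682, 'cx': 320.295501401187, 'cy': 212.44569610624873, 'xyz': array([-0.04447533,  0.86454557,  0.67123789]), 'rotation': array([-2.05326522, -0.02549102, -2.47896008])}
top {'fx': 399.81146818317, 'fy': 399.81146818317, 'cx': 315.88810591678583, 'cy': 208.8672359760471, 'xyz': array([0.48261608, 0.07541245, 0.95053906]), 'rotation': array([-3.0209402 , -0.00335201, -1.55217046])}
{'fx': 333.7933335034987, 'fy': 333.7933335034987, 'cx': 320.2168244693637, 'cy': 201.13204186430673, 'mount': array([[ 9.99999796e-01, -1.84751072e-04,  6.11687585e-04,
         2.72601630e-04],
       [-6.38739303e-04, -2.62786325e-01,  9.64853844e-01,
        -1.41228645e-01],
       [-1.75146492e-05, -9.64854037e-01, -2.62786389e-01,
         7.12624874e-02],
       [ 0.00000000e+00,  0.00000000e+00,  0.00000000e+00,
         1.00000000e+00]])}
```

View pics/side0.png

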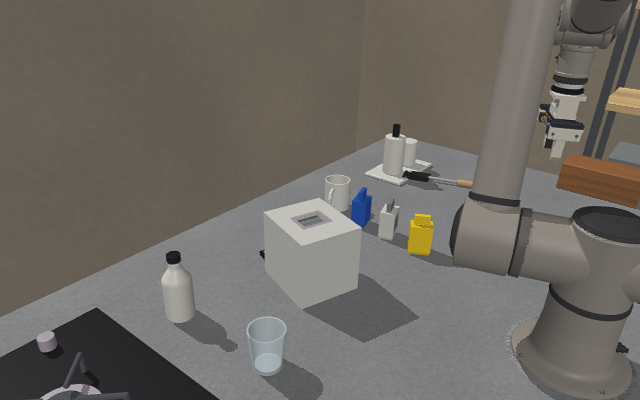

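View pics/top0.png

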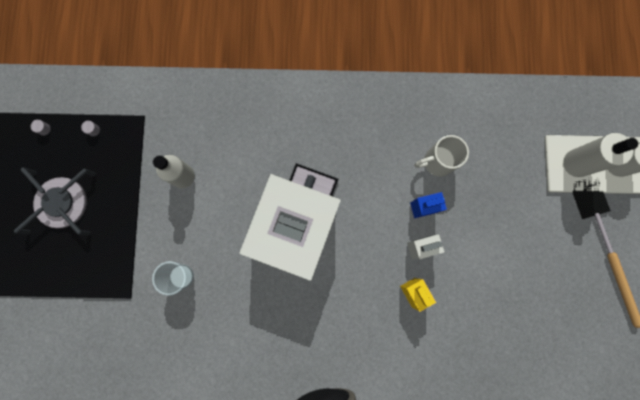

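```bash
cat > h.py <<'E'
import numpy as np, cv2
from scipy.spatial.transform import Rotation as R
from cell import status, read_camera, get_calibration, robot
def Rm(r): return R.from_euler('xyz',r).as_matrix()
def campose(n,s=None):
    c=get_calibration(n)
    K=(c['fx'],c['fy'],c['cx'],c['cy'])
    if n=='wrist':
        A=np.eye(4);A[:3,:3]=Rm(s['tool_rot']);A[:3,3]=s['tool_pos']; M=A@c['mount']
        return K,M[:3,:3],M[:3,3]
    return K,Rm(c['rotation']),np.array(c['xyz'])
def cast(P,uv,z):
    K,r,t=P; uv=np.atleast_2d(np.asarray(uv,float))
    d=np.c_[(uv[:,0]-K[2])/K[0],(uv[:,1]-K[3])/K[1],np.ones(len(uv))]@r.T
    return t+d*((z-t[2])/d[:,2])[:,None]
def proj(P,X):
    K,r,t=P; q=(np.atleast_2d(X)-t)@r
    return np.c_[K[0]*q[:,0]/q[:,2]+K[2],K[1]*q[:,1]/q[:,2]+K[3]]
def cloud(P,d):
    K,r,t=P; v,u=np.mgrid[:d.shape[0],:d.shape[1]]
    q=np.stack([(u-K[2])/K[0]*d,(v-K[3])/K[1]*d,d],-1)
    return q@r.T+t
E
python3 - <<'E'
from h import *
s=status.observe(); print(Rm(s['tool_rot']).round(3))
z=np.load('top0.npz');p,d=z['p'],z['d'];P=campose('top')
C=cloud(P,d)
for nm,(u,v) in dict(table=(380,330),filt=(275,200),cart=(428,246),mug=(450,152)).items(): print(nm,C[v,u].round(4),p[v,u])
# filter top by depth height
m=((C[...,2]>.15)&(C[...,2]<.17)).astype(np.uint8); m[:, :230]=0;m[:,350:]=0;m[:160]=0;m[290:]=0
cs,_=cv2.findContours(m,cv2.RETR_EXTERNAL,cv2.CHAIN_APPROX_NONE);c=max(cs,key=cv2.contourArea)
r=cv2.minAreaRect(c);print(r)
b=cast(P,cv2.boxPoints(r),.16);print(b.round(4),np.linalg.norm(np.diff(b,axis=0),axis=1),b.mean(0))
for n,(x0,y0,x1,y1) in dict(top=(400,190,460,320)).items():pass
a=cv2.resize(p[190:320,390:470],None,fx=5,fy=5,interpolation=cv2.INTER_NEAREST)
cv2.imwrite('pics/cropA.png',a[:600,:,::-1])
a=cv2.resize(p[160:290,230:350],None,fx=4.5,fy=4.5,interpolation=cv2.INTER_NEAREST)
cv2.imwrite('pics/cropB.png',a[:,:,::-1])
E
```

```text
[[ 0.41  -0.     0.912]
 [-0.912  0.001  0.41 ]
 [-0.001 -1.     0.   ]]
table [ 0.3193 -0.0785  0.0033] [120 123 123]
filt [0.5948 0.1565 0.1599] [207 210 201]
cart [ 0.5108 -0.1632  0.1054] [112 120 118]
mug [ 0.7427 -0.2487  0.0043] [131 133 125]
((289.2945251464844, 226.04794311523438), (76.19378662109375, 86.0252456665039), 20.556045532226562)
[[0.4884 0.2249 0.16  ]
 [0.6506 0.1709 0.16  ]
 [0.599  0.0266 0.16  ]
 [0.4392 0.0837 0.16  ]] [0.17098446 0.15322449 0.16968413] [0.54429673 0.12650793 0.16      ]
```

View pics/cropA.png

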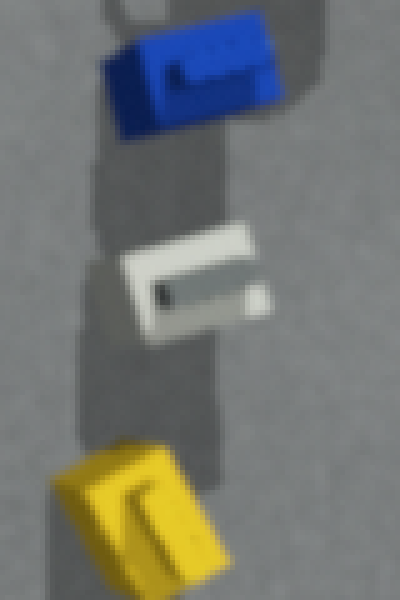

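View pics/cropB.png

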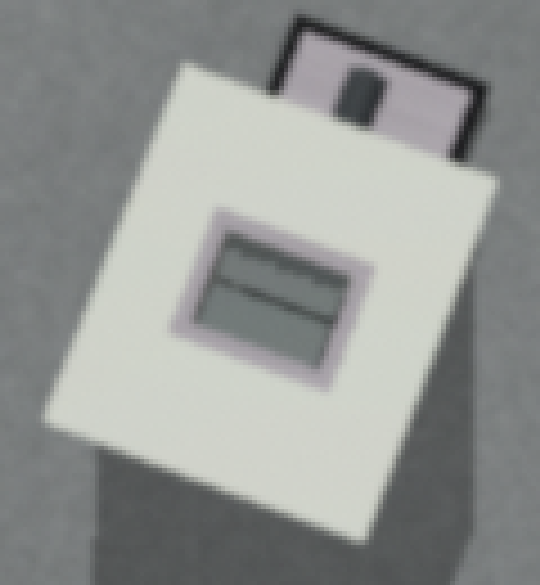

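```bash
python3 - <<'E'
from h import *
z=np.load('top0.npz');p,d=z['p'],z['d'];P=campose('top')
C=cloud(P,d); hsv=cv2.cvtColor(p,cv2.COLOR_RGB2HSV)
w=np.zeros(d.shape,bool); w[228:265,408:452]=1
for nm,m,h in (('fin',w&(C[...,2]>.095),.106),('blocktop',w&(C[...,2]>.074),.085)):
    c=max(cv2.findContours(m.astype(np.uint8),0,1)[0],key=cv2.contourArea)
    r=cv2.minAreaRect(c);b=cast(P,cv2.boxPoints(r),h)
    print(nm,m.sum(),r,b.mean(0).round(4),np.linalg.norm(np.diff(b,axis=0),axis=1).round(4),b[:,:2].round(4).tolist())
# white block top
g=p.astype(int).min(2)
# port interior: dark vs. rim
w=np.zeros(d.shape,bool); w[195:258,260:322]=1
for t in (130,140,150):
    m=w&(p.astype(int).max(2)<t)
    c=max(cv2.findContours(m.astype(np.uint8),0,1)[0],key=cv2.contourArea);r=cv2.minAreaRect(c)
    b=cast(P,cv2.boxPoints(r),.16);print('port',t,r,b.mean(0).round(4),np.linalg.norm(np.diff(b,axis=0),axis=1).round(4))
m=w&(p.astype(int)[...,0]-p.astype(int)[...,1]>5)
c=max(cv2.findContours(m.astype(np.uint8),0,1)[0],key=cv2.contourArea);r=cv2.minAreaRect(c)
b=cast(P,cv2.boxPoints(r),.16);print('rim',r,b.mean(0).round(4),np.linalg.norm(np.diff(b,axis=0),axis=1).round(4))
p2=read_camera('wrist')[0]; cv2.imwrite('pics/w0.png',p2[:,:,::-1])
E
```

```text
fin 124 ((431.32080078125, 246.1226348876953), (6.730666637420654, 19.779918670654297), 74.05460357666016) [ 0.5107 -0.1701  0.106 ] [0.0421 0.014  0.042 ] [[0.5113, -0.1481], [0.5235, -0.1884], [0.51, -0.192], [0.4978, -0.1518]]
blocktop 495 ((428.1154479980469, 246.07691955566406), (19.101829528808594, 26.248769760131836), 72.34988403320312) [ 0.5114 -0.1693  0.085 ] [0.0574 0.0408 0.0571] [[0.5217, -0.1361], [0.54, -0.1905], [0.5009, -0.2023], [0.4829, -0.1481]]
port 130 ((290.0616455078125, 225.8356170654297), (30.43069839477539, 21.652612686157227), 20.556045532226562) [0.5437 0.1251 0.16  ] [0.0429 0.0606 0.0428]
port 140 ((290.0068664550781, 225.8150634765625), (31.01590347290039, 22.120777130126953), 20.556047439575195) [0.5438 0.1252 0.16  ] [0.0439 0.0618 0.0437]
port 150 ((290.0616149902344, 225.8356170654297), (31.60110855102539, 22.823022842407227), 20.556045532226562) [0.5438 0.1251 0.16  ] [0.0453 0.063  0.0451]
rim ((270.0, 232.0), (2.0, 2.0), 90.0) [0.5307 0.1644 0.16  ] [0.004 0.004 0.004]
```

View pics/w0.png

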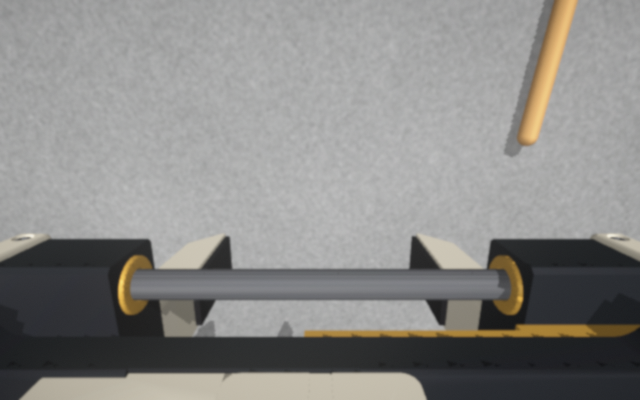

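```bash
python3 -m creep '[{"dx":-0.16,"dz":0.396,"dy":0.03,"ry":-1.454,"gripper":0.5},{"dx":-0.16,"dz":0.396,"dy":0.03,"ry":-1.454,"gripper":0.5},{"dx":-0.16,"dz":0.396,"dy":0.03,"ry":-1.454,"gripper":0.5},{"dx":-0.16,"dz":0.396,"dy":0.03,"ry":-1.454,"gripper":0.5},{"dx":-0.16,"dz":0.396,"dy":0.03,"ry":-1.454,"gripper":0.5},{"dx":-0.16,"dz":0.396,"dy":0.03,"ry":-1.454,"gripper":0.5},{"dx":-0.16,"dz":0.396,"dy":0.03,"ry":-1.454,"gripper":0.5},{"dx":-0.16,"dz":0.396,"dy":0.03,"ry":-1.454,"gripper":0.5},{"dx":-0.16,"dz":0.396,"dy":0.03,"ry":-1.454,"gripper":0.5},{"dx":-0.16,"dz":0.396,"dy":0.03,"ry":-1.454,"gripper":0.5},{"dx":-0.16,"dz":0.396,"dy":0.03,"ry":-1.454,"gripper":0.5},{"dx":-0.16,"dz":0.396,"dy":0.03,"ry":-1.454,"gripper":0.5},{"dx":-0.16,"dz":0.396,"dy":0.03,"ry":-1.454,"gripper":0.5}]' 30
python3 - <<'E'
from h import *
s=status.observe(); print(s['qpos'].round(3),np.degrees(s['tool_rot']).round(2)); print(Rm(s['tool_rot']).round(3))
p,d=read_camera('wrist'); cv2.imwrite('pics/w1.png',p[:,:,::-1]); np.savez('w1.npz',p=p,d=d,pos=s['tool_pos'],rot=s['tool_rot'])
E
```

```text
[-1.294  0.343  1.525 -0.     1.275 -0.146] [-8.999e+01  7.000e-02 -6.578e+01]
[[ 0.41  -0.     0.912]
 [-0.912  0.001  0.41 ]
 [-0.001 -1.     0.   ]]invalid input at $[0]: expected keys dx, dy, dz, rx, ry, rz, gripper
```

View pics/w1.png

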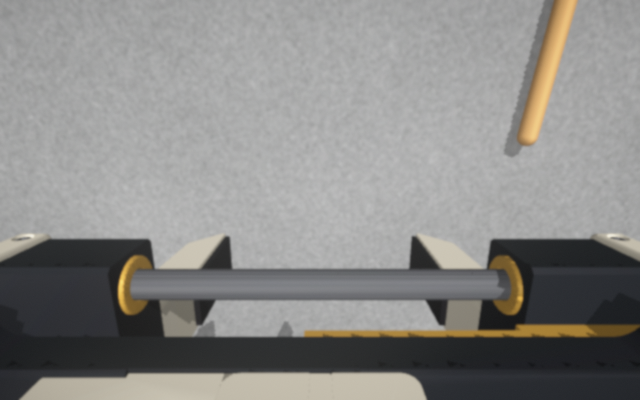

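The view is unchanged: counter only, a wooden handle at (540,80), pads at about (220,250) and (420,250). The call was refused because every row needs all seven keys.

```bash
python3 -m creep '[{"dx":-0.16,"dy":0.03,"dz":0.396,"rx":0,"ry":-1.454,"rz":0,"gripper":0.5},{"dx":-0.16,"dy":0.03,"dz":0.396,"rx":0,"ry":-1.454,"rz":0,"gripper":0.5},{"dx":-0.16,"dy":0.03,"dz":0.396,"rx":0,"ry":-1.454,"rz":0,"gripper":0.5},{"dx":-0.16,"dy":0.03,"dz":0.396,"rx":0,"ry":-1.454,"rz":0,"gripper":0.5},{"dx":-0.16,"dy":0.03,"dz":0.396,"rx":0,"ry":-1.454,"rz":0,"gripper":0.5},{"dx":-0.16,"dy":0.03,"dz":0.396,"rx":0,"ry":-1.454,"rz":0,"gripper":0.5},{"dx":-0.16,"dy":0.03,"dz":0.396,"rx":0,"ry":-1.454,"rz":0,"gripper":0.5},{"dx":-0.16,"dy":0.03,"dz":0.396,"rx":0,"ry":-1.454,"rz":0,"gripper":0.5},{"dx":-0.16,"dy":0.03,"dz":0.396,"rx":0,"ry":-1.454,"rz":0,"gripper":0.5},{"dx":-0.16,"dy":0.03,"dz":0.396,"rx":0,"ry":-1.454,"rz":0,"gripper":0.5},{"dx":-0.16,"dy":0.03,"dz":0.396,"rx":0,"ry":-1.454,"rz":0,"gripper":0.5},{"dx":-0.16,"dy":0.03,"dz":0.396,"rx":0,"ry":-1.454,"rz":0,"gripper":0.5}]' 30
cat > look.py <<'E'
from h import *
import sys
n=sys.argv[1]
s=status.observe(); print(s['qpos'].round(3),s['tool_pos'].round(4),np.degrees(s['tool_rot']).round(2),s['contact_force'].round(2)); print(Rm(s['tool_rot']).round(3))
p,d=read_camera('wrist'); cv2.imwrite(f'pics/{n}.png',p[:,:,::-1]); np.savez(f'{n}.npz',p=p,d=d,pos=s['tool_pos'],rot=s['tool_rot'])
E
python3 look.py w2
```

```text
time: 1.7
tool_pos: [0.5107, -0.1709, 0.2139]
tool_rot: [-1.571, -0.0, 0.304]
contact_force: [1.0, -0.3, 0.0]
opening: 0.0458
[-0.465  0.392  1.535 -0.     1.215 -0.769] [ 0.5107 -0.1709  0.2139] [-9.001e+01 -1.000e-02  1.743e+01] [ 0.99 -0.33  0.03]
[[ 0.954  0.    -0.299]
 [ 0.299 -0.     0.954]
 [ 0.    -1.    -0.   ]]
```

View pics/w2.png

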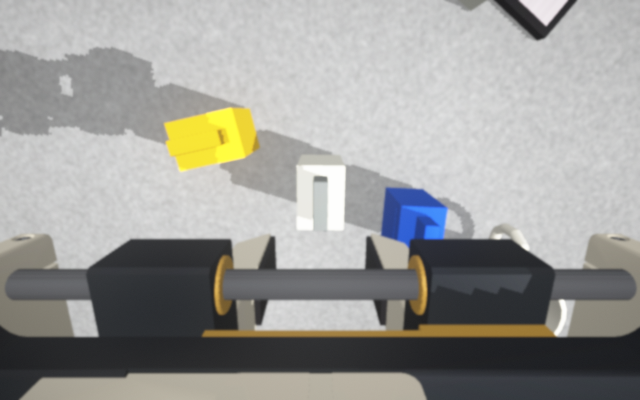

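```bash
python3 - <<'E'
from h import *
z=np.load('w2.npz');p,d=z['p'],z['d'];P=campose('wrist',dict(tool_pos=z['pos'],tool_rot=z['rot']));rt=Rm(z['rot'])
C=cloud(P,d)
w=np.zeros(d.shape,bool); w[155:238,285:360]=1
for nm,m,h in (('fin',w&(C[...,2]>.097)&(C[...,2]<.13),.106),('blk',w&(C[...,2]>.074)&(C[...,2]<.13),.08)):
    c=max(cv2.findContours(m.astype(np.uint8),0,1)[0],key=cv2.contourArea);r=cv2.minAreaRect(c)
    b=cast(P,cv2.boxPoints(r),h);print(nm,r,b.mean(0).round(4),'tool',((b-z['pos'])@rt).round(4).tolist(),np.linalg.norm(np.diff(b,axis=0),axis=1).round(4), np.median(C[m][:,2]).round(4))
a=cv2.resize(p[145:250,270:370],None,fx=5.5,fy=5.5,interpolation=cv2.INTER_NEAREST)
cv2.imwrite('pics/w2c.png',a[:,:,::-1])
E
```

```text
fin ((320.5, 205.0), (50.0, 15.0), 90.0) [ 0.5119 -0.1717  0.106 ] tool [[-0.0048, 0.1079, 0.0191], [0.0066, 0.1079, 0.0191], [0.0069, 0.1079, -0.0213], [-0.005, 0.1079, -0.0213]] [0.0114 0.0404 0.0119] 0.1062
blk ((320.4999694824219, 197.49996948242188), (46.99999237060547, 64.99998474121094), 0.0) [ 0.5123 -0.1728  0.08  ] tool [[-0.0196, 0.1339, -0.0309], [-0.0185, 0.1339, 0.0264], [0.0205, 0.1339, 0.0264], [0.0215, 0.1339, -0.0309]] [0.0573 0.039  0.0573] 0.0807
```

View pics/w2c.png

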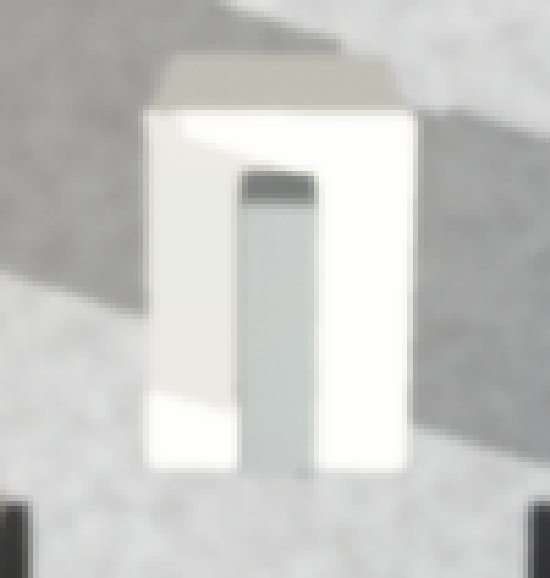

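Fin sits at (320,205) px, aligned with the jaws and 1 mm off centre. Going down 113 mm and gripping.

```bash
python3 -m creep '[{"dx":0.001,"dy":0.05,"dz":-0.001,"rx":0,"ry":0,"rz":0,"gripper":0.5},{"dx":0.001,"dy":0.09,"dz":-0.001,"rx":0,"ry":0,"rz":0,"gripper":0.5},{"dx":0.001,"dy":0.113,"dz":-0.001,"rx":0,"ry":0,"rz":0,"gripper":0.5},{"dx":0.001,"dy":0.113,"dz":-0.001,"rx":0,"ry":0,"rz":0,"gripper":0.5},{"dx":0.001,"dy":0.113,"dz":-0.001,"rx":0,"ry":0,"rz":0,"gripper":0.4}]'
python3 -m creep '[{"dx":0,"dy":0,"dz":0,"rx":0,"ry":0,"rz":0,"gripper":0},{"dx":0,"dy":0,"dz":0,"rx":0,"ry":0,"rz":0,"gripper":0},{"dx":0,"dy":0,"dz":0,"rx":0,"ry":0,"rz":0,"gripper":0},{"dx":0,"dy":0,"dz":0,"rx":0,"ry":0,"rz":0,"gripper":0},{"dx":0,"dy":0,"dz":0,"rx":0,"ry":0,"rz":0,"gripper":0},{"dx":0,"dy":0,"dz":0,"rx":0,"ry":0,"rz":0,"gripper":0}]' 50
python3 look.py w3
```

```text
time: 2.38
tool_pos: [0.5128, -0.1714, 0.1018]
tool_rot: [-1.572, -0.001, 0.306]
contact_force: [-0.3, 0.4, -0.1]
opening: 0.0399
time: 3.12
tool_pos: [0.5123, -0.1711, 0.1011]
tool_rot: [-1.571, -0.0, 0.306]
contact_force: [-1.5, 0.5, 4.8]
opening: 0.0116
[-0.464  0.524  1.669 -0.     0.948 -0.77 ] [ 0.5123 -0.1711  0.1011] [-9.003e+01 -1.000e-02  1.753e+01] [-1.52  0.53  4.82]
[[ 0.954  0.    -0.301]
 [ 0.301 -0.     0.954]
 [ 0.    -1.    -0.   ]]
```

View pics/w3.png

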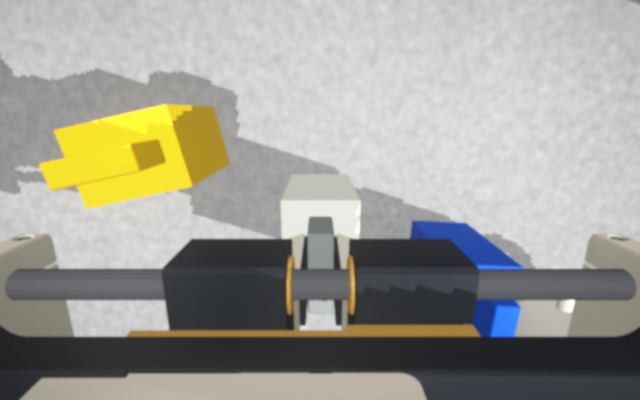

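Fin is held (opening 11.6 mm, fin at (320,245) between the pads). Lifting clear, then moving to 90 mm short of the mouth at the filter's yaw to look again.

```bash
python3 -m creep '[{"dx":0,"dy":-0.03,"dz":0,"rx":0,"ry":0,"rz":0,"gripper":0},{"dx":0,"dy":-0.07,"dz":0,"rx":0,"ry":0,"rz":0,"gripper":0},{"dx":0,"dy":-0.11,"dz":0,"rx":0,"ry":0,"rz":0,"gripper":0},{"dx":0,"dy":-0.15,"dz":0,"rx":0,"ry":0,"rz":0,"gripper":0},{"dx":0,"dy":-0.19,"dz":0,"rx":0,"ry":0,"rz":0,"gripper":0},{"dx":0.01,"dy":-0.2,"dz":0.03,"rx":0,"ry":0.1,"rz":0,"gripper":0},{"dx":0.023,"dy":-0.2,"dz":0.07,"rx":0,"ry":0.22,"rz":0,"gripper":0},{"dx":0.036,"dy":-0.2,"dz":0.11,"rx":0,"ry":0.35,"rz":0,"gripper":0},{"dx":0.049,"dy":-0.2,"dz":0.15,"rx":0,"ry":0.48,"rz":0,"gripper":0},{"dx":0.06,"dy":-0.2,"dz":0.18,"rx":0,"ry":0.58,"rz":0,"gripper":0},{"dx":0.0656,"dy":-0.2,"dz":0.2,"rx":0,"ry":0.64,"rz":0,"gripper":0},{"dx":0.0656,"dy":-0.2,"dz":0.2,"rx":0,"ry":0.64,"rz":0,"gripper":0},{"dx":0.0656,"dy":-0.2,"dz":0.2,"rx":0,"ry":0.64,"rz":0,"gripper":0},{"dx":0.0656,"dy":-0.2,"dz":0.2,"rx":0,"ry":0.64,"rz":0,"gripper":0}]'
python3 look.py w4
python3 - <<'E'
from h import *
p,d=read_camera('side'); cv2.imwrite('pics/s4.png',p[:,:,::-1]); np.savez('s4.npz',p=p,d=d)
E
```

```text
time: 4.92
tool_pos: [0.5145, 0.0386, 0.3004]
tool_rot: [-1.571, 0.0, -0.335]
contact_force: [-0.3, -0.4, -3.0]
opening: 0.0116
[-0.074  0.287  1.445 -0.     1.41   0.261] [0.5145 0.0386 0.3004] [-9.003e+01  2.000e-02 -1.917e+01] [-0.27 -0.44 -2.95]
[[ 0.945 -0.001  0.328]
 [-0.328 -0.     0.945]
 [-0.    -1.    -0.   ]]
```

View pics/w4.png

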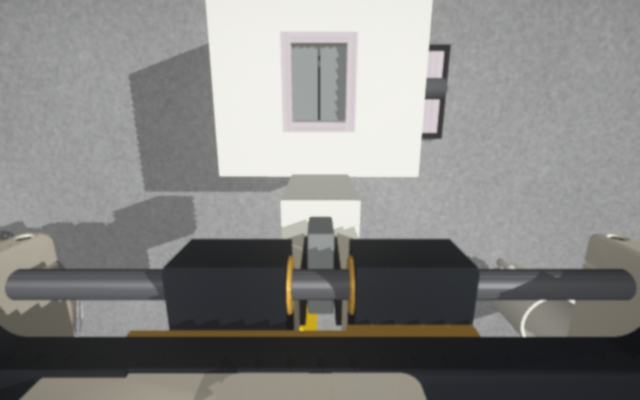

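View pics/s4.png

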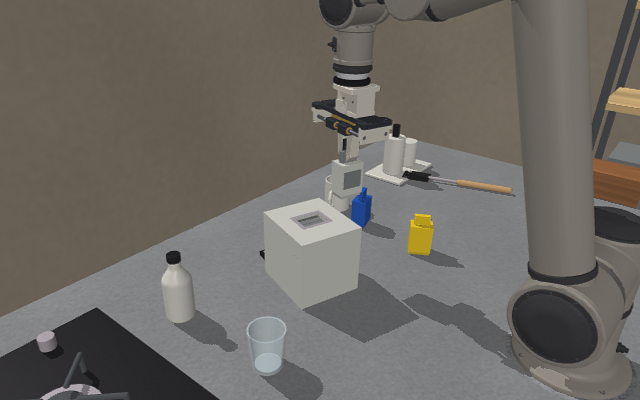

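Wrist view: mouth interior at about (291–347, 43–122), rim (281–357, 32–132), cartridge's top edge at row 200, cols 281–360. Side view: cartridge hangs upright near (345,178).

```bash
python3 - <<'E'
from h import *
z=np.load('w4.npz');p,d=z['p'],z['d'];P=campose('wrist',dict(tool_pos=z['pos'],tool_rot=z['rot']));rt=Rm(z['rot'])
C=cloud(P,d); pi=p.astype(int)
print('filt z',C[100,250],C[150,380])
hsv=cv2.cvtColor(p,cv2.COLOR_RGB2HSV)
w=np.zeros(d.shape,bool); w[15:150,262:375]=1
g=pi.sum(2)/3
print(g[80,270:300].round(),g[80,335:365].round(),g[25:50,320].round(),g[115:140,310].round())
for nm,m in (('in',w&(g<165)),('rim',w&(g<212))):
    m=cv2.morphologyEx(m.astype(np.uint8),cv2.MORPH_CLOSE,np.ones((5,5)))
    c=max(cv2.findContours(m,0,1)[0],key=cv2.contourArea);r=cv2.minAreaRect(c)
    b=cast(P,cv2.boxPoints(r),.16);bt=(b-z['pos'])@rt
    print(nm,r,b.mean(0).round(4),'tool',bt.mean(0).round(4),bt.round(4)[:,[0,2]].tolist(),np.linalg.norm(np.diff(b,axis=0),axis=1).round(4))
# cartridge block top edge
h=z['pos'][2]-.021
print('edge',(cast(P,[(281,200),(360,200)],h)-z['pos'])@rt)
e=pi[190:210,320].tolist(); print(g[195:215,290].round()); print(g[205,272:290].round(),g[205,352:368].round())
# filter outline in top camera and wrist: edge columns at the near edge
print('near edge',((cast(P,[(219,177),(419,177)],.16)-z['pos'])@rt).round(4))
E
```

```text
filt z [0.48731312 0.13130727 0.15935277] [0.5751909  0.0582082  0.16014079]
[240. 240. 240. 240. 240. 240. 240. 240. 240. 239. 235. 228. 217. 213.
 212. 210. 208. 207. 208. 208. 202. 187. 172. 164. 162. 162. 162. 162.
 161. 161.] [150. 135. 126. 123. 123. 122. 122. 124. 123. 125. 137. 169. 199. 210.
 213. 212. 211. 208. 208. 210. 216. 228. 236. 240. 240. 240. 240. 240.
 240. 240.] [238. 238. 238. 238. 237. 233. 225. 216. 213. 212. 212. 209. 208. 207.
 209. 210. 202. 177. 136. 114. 113. 120. 128. 137. 141.] [162. 162. 162. 161. 157. 154. 166. 190. 206. 211. 212. 210. 208. 206.
 208. 211. 220. 230. 238. 240. 240. 240. 240. 240. 240.]
in ((318.5, 82.0), (78.0, 55.0), 90.0) [0.5439 0.1252 0.16  ] tool [-0.0006  0.1404  0.0916] [[-0.0218, 0.1209], [0.0208, 0.1209], [0.022, 0.0622], [-0.0232, 0.0622]] [0.0426 0.0588 0.0451]
rim ((318.5, 81.5), (97.0, 73.0), 90.0) [0.5439 0.1252 0.16  ] tool [-0.0006  0.1404  0.0915] [[-0.0286, 0.128], [0.0275, 0.128], [0.0296, 0.0549], [-0.0308, 0.055]] [0.0561 0.0731 0.0603]
edge [[-0.01908511  0.02099554  0.02722405]
 [ 0.02067773  0.02097992  0.02721408]]
[160. 160. 160. 162. 176. 208. 232. 238. 239. 239. 239. 239. 239. 239.
 239. 239. 238. 239. 239. 238.]
[167. 167. 168. 169. 169. 169. 172. 180. 202. 226. 236. 238. 238. 239.
 239. 239. 239. 239.] [239. 239. 239. 238. 239. 239. 237. 230. 205. 179. 168. 168. 168. 166.
 164. 165.]
near edge [[-0.086   0.1404  0.0155]
 [ 0.0856  0.1404  0.0154]]
```

```bash
python3 -m creep '[{"dx":0,"dy":0,"dz":0.03,"rx":0,"ry":0,"rz":0,"gripper":0},{"dx":-0.001,"dy":0,"dz":0.06,"rx":0,"ry":0,"rz":0,"gripper":0},{"dx":-0.001,"dy":0.01,"dz":0.085,"rx":0,"ry":0,"rz":0,"gripper":0},{"dx":-0.001,"dy":0.02,"dz":0.092,"rx":0,"ry":0,"rz":0,"gripper":0},{"dx":-0.001,"dy":0.032,"dz":0.092,"rx":0,"ry":0,"rz":0,"gripper":0},{"dx":-0.001,"dy":0.032,"dz":0.092,"rx":0,"ry":0,"rz":0,"gripper":0},{"dx":-0.001,"dy":0.032,"dz":0.092,"rx":0,"ry":0,"rz":0,"gripper":0},{"dx":-0.001,"dy":0.032,"dz":0.092,"rx":0,"ry":0,"rz":0,"gripper":0}]' 60
python3 look.py w5
python3 - <<'E'
from h import *
p,d=read_camera('side'); np.savez('s5.npz',p=p,d=d)
a=cv2.resize(p[120:310,230:400],None,fx=3.1,fy=3.1,interpolation=cv2.INTER_LINEAR)
cv2.imwrite('pics/s5.png',a[:,:,::-1])
E
```

```text
time: 6.02
tool_pos: [0.5439, 0.1262, 0.2693]
tool_rot: [-1.571, -0.001, -0.335]
contact_force: [-0.6, 0.5, -3.5]
opening: 0.0119
[ 0.091  0.385  1.387 -0.     1.368  0.426] [0.5439 0.1262 0.2693] [-8.998e+01 -6.000e-02 -1.917e+01] [-0.64  0.5  -3.53]
[[ 0.945  0.001  0.328]
 [-0.328 -0.     0.945]
 [ 0.001 -1.     0.   ]]
```

View pics/w5.png

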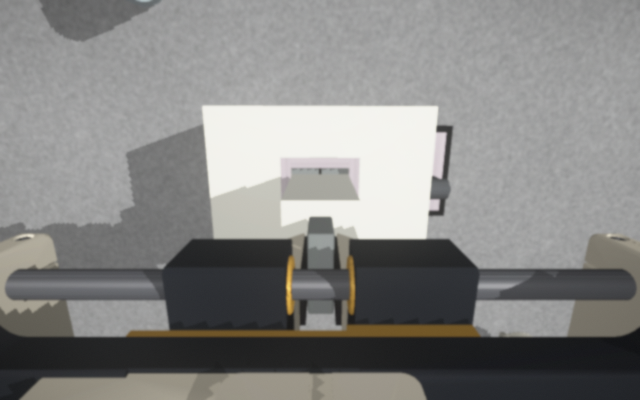

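View pics/s5.png

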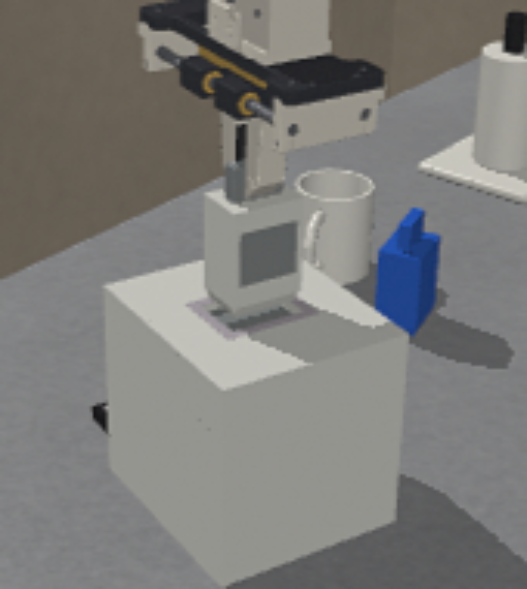

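Wrist view: foot (280–358, row 200) centred over the mouth; side view shows the foot just over the rim. Starting down.

```bash
python3 -m creep '[{"dx":0,"dy":0.004,"dz":0,"rx":0,"ry":0,"rz":0,"gripper":0},{"dx":0,"dy":0.008,"dz":0,"rx":0,"ry":0,"rz":0,"gripper":0},{"dx":0,"dy":0.011,"dz":0,"rx":0,"ry":0,"rz":0,"gripper":0},{"dx":0,"dy":0.014,"dz":0,"rx":0,"ry":0,"rz":0,"gripper":0}]'
python3 -m creep '[{"dx":0,"dy":0.002,"dz":0,"rx":0,"ry":0,"rz":0,"gripper":0},{"dx":0,"dy":0.004,"dz":0,"rx":0,"ry":0,"rz":0,"gripper":0},{"dx":0,"dy":0.006,"dz":0,"rx":0,"ry":0,"rz":0,"gripper":0}]'
```

```text
time: 6.62
tool_pos: [0.5437, 0.1267, 0.2544]
tool_rot: [-1.571, 0.0, -0.334]
contact_force: [-0.1, -0.2, -3.0]
opening: 0.0116
time: 7.0
tool_pos: [0.544, 0.1267, 0.2496]
tool_rot: [-1.57, -0.002, -0.334]
contact_force: [-1.1, -1.3, 6.0]
opening: 0.0116
```

```bash
python3 -m creep '[{"dx":0,"dy":0.002,"dz":0,"rx":0,"ry":0,"rz":0,"gripper":0},{"dx":0,"dy":0.004,"dz":0,"rx":0,"ry":0,"rz":0,"gripper":0},{"dx":0,"dy":0.006,"dz":0,"rx":0,"ry":0,"rz":0,"gripper":0}]'
python3 -m creep '[{"dx":0,"dy":0.002,"dz":0,"rx":0,"ry":0,"rz":0,"gripper":0},{"dx":0,"dy":0.004,"dz":0,"rx":0,"ry":0,"rz":0,"gripper":0},{"dx":0,"dy":0.006,"dz":0,"rx":0,"ry":0,"rz":0,"gripper":0},{"dx":0,"dy":0.008,"dz":0,"rx":0,"ry":0,"rz":0,"gripper":0}]'
```

```text
time: 7.38
tool_pos: [0.5444, 0.1267, 0.2437]
tool_rot: [-1.57, -0.003, -0.334]
contact_force: [-0.6, -0.4, 4.4]
opening: 0.0113
time: 7.88
tool_pos: [0.5436, 0.1267, 0.2342]
tool_rot: [-1.571, 0.0, -0.334]
contact_force: [-0.8, 0.4, 1.0]
opening: 0.0115
```

```bash
python3 -m creep '[{"dx":0,"dy":0.002,"dz":0,"rx":0,"ry":0,"rz":0,"gripper":0},{"dx":0,"dy":0.005,"dz":0,"rx":0,"ry":0,"rz":0,"gripper":0},{"dx":0,"dy":0.008,"dz":0,"rx":0,"ry":0,"rz":0,"gripper":0},{"dx":0,"dy":0.011,"dz":0,"rx":0,"ry":0,"rz":0,"gripper":0},{"dx":0,"dy":0.014,"dz":0,"rx":0,"ry":0,"rz":0,"gripper":0}]'
python3 -m creep '[{"dx":0,"dy":0.003,"dz":0,"rx":0,"ry":0,"rz":0,"gripper":0},{"dx":0,"dy":0.006,"dz":0,"rx":0,"ry":0,"rz":0,"gripper":0},{"dx":0,"dy":0.009,"dz":0,"rx":0,"ry":0,"rz":0,"gripper":0},{"dx":0,"dy":0.012,"dz":0,"rx":0,"ry":0,"rz":0,"gripper":0},{"dx":0,"dy":0.015,"dz":0,"rx":0,"ry":0,"rz":0,"gripper":0},{"dx":0,"dy":0.018,"dz":0,"rx":0,"ry":0,"rz":0,"gripper":0}]'
```

```text
time: 8.5
tool_pos: [0.5435, 0.1267, 0.2202]
tool_rot: [-1.571, 0.001, -0.334]
contact_force: [-0.8, -0.5, 0.0]
opening: 0.0116
time: 9.25
tool_pos: [0.5437, 0.1267, 0.2025]
tool_rot: [-1.571, -0.0, -0.334]
contact_force: [0.3, 0.1, -0.5]
opening: 0.0114
```

```bash
python3 -m creep '[{"dx":0,"dy":0.002,"dz":0,"rx":0,"ry":0,"rz":0,"gripper":0},{"dx":0,"dy":0.004,"dz":0,"rx":0,"ry":0,"rz":0,"gripper":0},{"dx":0,"dy":0.006,"dz":0,"rx":0,"ry":0,"rz":0,"gripper":0},{"dx":0,"dy":0.008,"dz":0,"rx":0,"ry":0,"rz":0,"gripper":0},{"dx":0,"dy":0.01,"dz":0,"rx":0,"ry":0,"rz":0,"gripper":0}]'
python3 -m creep '[{"dx":0,"dy":0.002,"dz":0,"rx":0,"ry":0,"rz":0,"gripper":0},{"dx":0,"dy":0.004,"dz":0,"rx":0,"ry":0,"rz":0,"gripper":0}]'
python3 -m creep '[{"dx":0,"dy":0.002,"dz":0,"rx":0,"ry":0,"rz":0,"gripper":0},{"dx":0,"dy":0.004,"dz":0,"rx":0,"ry":0,"rz":0,"gripper":0}]'
```

```text
time: 9.88
tool_pos: [0.5437, 0.1267, 0.1926]
tool_rot: [-1.571, -0.0, -0.334]
contact_force: [-0.4, 0.8, -1.2]
opening: 0.0115
time: 10.12
tool_pos: [0.5437, 0.1265, 0.1887]
tool_rot: [-1.571, -0.0, -0.334]
contact_force: [-0.4, -1.5, 1.7]
opening: 0.0115
time: 10.38
tool_pos: [0.5442, 0.1265, 0.1868]
tool_rot: [-1.57, -0.003, -0.334]
contact_force: [-4.2, -1.4, 16.1]
opening: 0.0113
```

```bash
python3 -m creep '[{"dx":0,"dy":0,"dz":0,"rx":0,"ry":0,"rz":0,"gripper":0},{"dx":0,"dy":0.0005,"dz":0,"rx":0,"ry":0,"rz":0,"gripper":0}]'
python3 -m creep '[{"dx":0,"dy":0.0007,"dz":0,"rx":0,"ry":0,"rz":0,"gripper":0}]'
```

```text
time: 10.62
tool_pos: [0.5442, 0.1265, 0.1866]
tool_rot: [-1.57, -0.003, -0.334]
contact_force: [-4.7, -1.3, 16.0]
opening: 0.0116
time: 10.75
tool_pos: [0.5443, 0.1266, 0.1861]
tool_rot: [-1.57, -0.003, -0.334]
contact_force: [-3.8, -2.0, 15.5]
opening: 0.0121
```

```bash
python3 -m creep '[{"dx":0,"dy":0.0007,"dz":0,"rx":0,"ry":0,"rz":0,"gripper":0},{"dx":0,"dy":0.0014,"dz":0,"rx":0,"ry":0,"rz":0,"gripper":0}]'
python3 -m creep '[{"dx":0,"dy":0.0007,"dz":0,"rx":0,"ry":0,"rz":0,"gripper":0},{"dx":0,"dy":0.0014,"dz":0,"rx":0,"ry":0,"rz":0,"gripper":0}]'; python3 look.py w6
```

```text
time: 11.0
tool_pos: [0.5445, 0.1268, 0.1848]
tool_rot: [-1.569, -0.004, -0.334]
contact_force: [-3.1, -0.8, 16.6]
opening: 0.0114
time: 11.25
tool_pos: [0.5446, 0.1268, 0.1829]
tool_rot: [-1.569, -0.004, -0.334]
contact_force: [-2.1, -0.2, 10.0]
opening: 0.0112
[0.092 0.456 1.523 0.    1.158 0.426] [0.5446 0.1268 0.1829] [-89.91  -0.2  -19.13] [-2.07 -0.15  9.95]
[[ 0.945  0.004  0.328]
 [-0.328  0.     0.945]
 [ 0.004 -1.     0.002]]
```

View pics/w6.png

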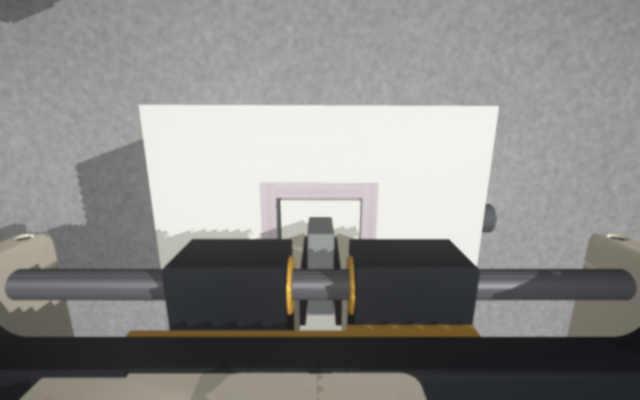

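Block sits centred in the mouth (279–361 px with an even gap); foot is past the rollers. A little further, then release and rise.

```bash
python3 -m creep '[{"dx":0,"dy":0.0007,"dz":0,"rx":0,"ry":0,"rz":0,"gripper":0},{"dx":0,"dy":0.0014,"dz":0,"rx":0,"ry":0,"rz":0,"gripper":0}]'
python3 -m creep '[{"dx":0,"dy":0,"dz":0,"rx":0,"ry":0,"rz":0,"gripper":0.3},{"dx":0,"dy":0,"dz":0,"rx":0,"ry":0,"rz":0,"gripper":0.3},{"dx":0,"dy":0,"dz":0,"rx":0,"ry":0,"rz":0,"gripper":0.3}]'
python3 -m creep '[{"dx":0,"dy":-0.02,"dz":0,"rx":0,"ry":0,"rz":0,"gripper":0.3},{"dx":0,"dy":-0.05,"dz":0,"rx":0,"ry":0,"rz":0,"gripper":0.3},{"dx":0,"dy":-0.08,"dz":0,"rx":0,"ry":0,"rz":0,"gripper":0.1},{"dx":0,"dy":-0.08,"dz":0,"rx":0,"ry":0,"rz":0,"gripper":0}]'; python3 look.py w7
```

```text
time: 11.55
tool_pos: [0.5446, 0.1268, 0.181]
tool_rot: [-1.57, -0.003, -0.334]
contact_force: [-0.1, -0.4, 7.9]
opening: 0.0117
time: 11.92
tool_pos: [0.5436, 0.1267, 0.179]
tool_rot: [-1.571, 0.0, -0.334]
contact_force: [0.2, -0.3, 0.2]
opening: 0.0272
time: 12.42
tool_pos: [0.5447, 0.1268, 0.2614]
tool_rot: [-1.569, -0.004, -0.334]
contact_force: [0.2, 0.1, -0.8]
opening: 0.0123
[ 0.092  0.39   1.402 -0.     1.345  0.426] [0.5447 0.1268 0.2614] [-89.89  -0.25 -19.13] [ 0.16  0.06 -0.78]
[[ 0.945  0.005  0.328]
 [-0.328  0.     0.945]
 [ 0.004 -1.     0.002]]
```

View pics/w7.png

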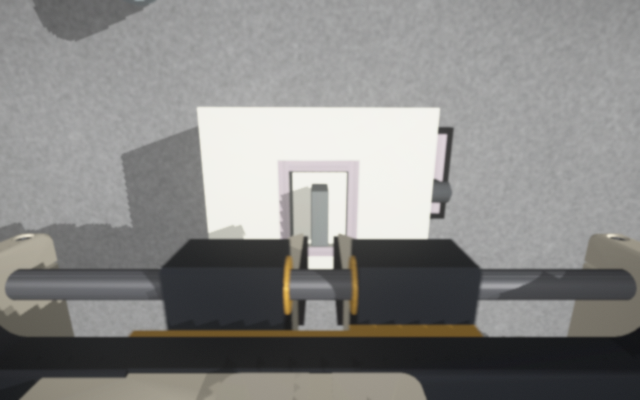

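Cartridge stays put, fin standing at (319,215) px in the mouth. Closing the fingers fully and turning 90° so that they clear the mouth well.

```bash
python3 -m creep '[{"dx":0,"dy":0,"dz":-0.001,"rx":0,"ry":-0.18,"rz":0,"gripper":0},{"dx":0,"dy":0,"dz":-0.001,"rx":0,"ry":-0.36,"rz":0,"gripper":0},{"dx":0,"dy":0,"dz":-0.001,"rx":0,"ry":-0.54,"rz":0,"gripper":0},{"dx":0,"dy":0,"dz":-0.001,"rx":0,"ry":-0.72,"rz":0,"gripper":0},{"dx":0,"dy":0,"dz":-0.001,"rx":0,"ry":-0.9,"rz":0,"gripper":0},{"dx":0,"dy":0,"dz":-0.001,"rx":0,"ry":-1.08,"rz":0,"gripper":0},{"dx":0,"dy":0,"dz":-0.001,"rx":0,"ry":-1.26,"rz":0,"gripper":0},{"dx":0,"dy":0,"dz":-0.001,"rx":0,"ry":-1.44,"rz":0,"gripper":0},{"dx":0,"dy":0,"dz":-0.001,"rx":0,"ry":-1.571,"rz":0,"gripper":0},{"dx":0,"dy":0,"dz":-0.001,"rx":0,"ry":-1.571,"rz":0,"gripper":0},{"dx":0,"dy":0,"dz":-0.001,"rx":0,"ry":-1.571,"rz":0,"gripper":0}]'
python3 look.py w8
python3 - <<'E'
from h import *
p,d=read_camera('side'); np.savez('s8.npz',p=p,d=d)
a=cv2.resize(p[100:290,230:400],None,fx=3.1,fy=3.1,interpolation=cv2.INTER_LINEAR)
cv2.imwrite('pics/s8.png',a[:,:,::-1])
E
```

```text
time: 13.85
tool_pos: [0.5431, 0.1257, 0.2584]
tool_rot: [-1.569, 0.001, 1.234]
contact_force: [-0.2, -0.4, 0.2]
opening: 0.0004
[ 0.09   0.392  1.407 -0.     1.344 -1.144] [0.5431 0.1257 0.2584] [-8.992e+01  4.000e-02  7.072e+01] [-0.23 -0.36  0.19]
[[ 0.33  -0.001 -0.944]
 [ 0.944 -0.     0.33 ]
 [-0.001 -1.     0.001]]
```

View pics/w8.png

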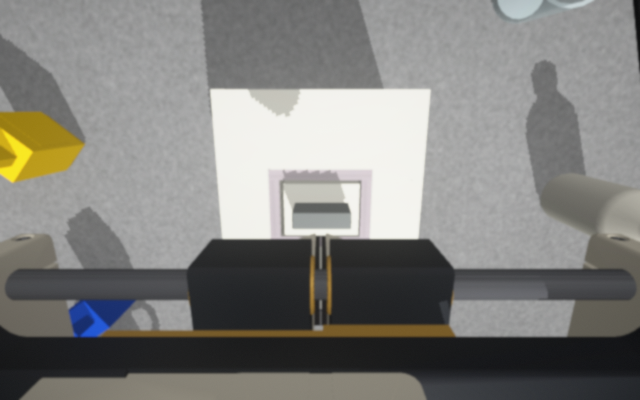

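View pics/s8.png

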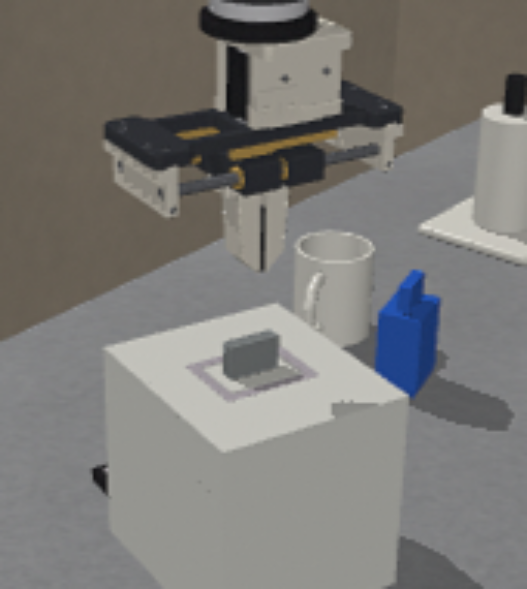

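Wrist view: fin at (321,214) px centred beneath the closed fingers; side view: fin upright in the mouth. Going down to touch.

```bash
python3 -m creep '[{"dx":0,"dy":0.02,"dz":0,"rx":0,"ry":0,"rz":0,"gripper":0},{"dx":0,"dy":0.035,"dz":0,"rx":0,"ry":0,"rz":0,"gripper":0},{"dx":0,"dy":0.045,"dz":0,"rx":0,"ry":0,"rz":0,"gripper":0},{"dx":0,"dy":0.05,"dz":0,"rx":0,"ry":0,"rz":0,"gripper":0}]'
python3 -m creep '[{"dx":0,"dy":0.002,"dz":0,"rx":0,"ry":0,"rz":0,"gripper":0},{"dx":0,"dy":0.004,"dz":0,"rx":0,"ry":0,"rz":0,"gripper":0}]'
python3 -m creep '[{"dx":0,"dy":0.0015,"dz":0,"rx":0,"ry":0,"rz":0,"gripper":0},{"dx":0,"dy":0.003,"dz":0,"rx":0,"ry":0,"rz":0,"gripper":0}]'
```

```text
time: 14.45
tool_pos: [0.5433, 0.1257, 0.2087]
tool_rot: [-1.57, 0.0, 1.237]
contact_force: [0.1, 0.1, -0.2]
opening: 0.0005
time: 14.7
tool_pos: [0.5436, 0.1258, 0.2056]
tool_rot: [-1.572, -0.0, 1.237]
contact_force: [-0.5, -0.4, -0.9]
opening: 0.0004
time: 14.95
tool_pos: [0.5438, 0.1258, 0.203]
tool_rot: [-1.572, -0.001, 1.237]
contact_force: [-0.7, -0.7, 7.4]
opening: 0.0003
```

```bash
python3 -m creep '[{"dx":0,"dy":0.002,"dz":0,"rx":0,"ry":0,"rz":0,"gripper":0},{"dx":0,"dy":0.004,"dz":0,"rx":0,"ry":0,"rz":0,"gripper":0},{"dx":0,"dy":0.006,"dz":0,"rx":0,"ry":0,"rz":0,"gripper":0}]'
python3 -m creep '[{"dx":0,"dy":0.002,"dz":0,"rx":0,"ry":0,"rz":0,"gripper":0},{"dx":0,"dy":0.004,"dz":0,"rx":0,"ry":0,"rz":0,"gripper":0},{"dx":0,"dy":0.006,"dz":0,"rx":0,"ry":0,"rz":0,"gripper":0},{"dx":0,"dy":0.008,"dz":0,"rx":0,"ry":0,"rz":0,"gripper":0}]'
python3 -m creep '[{"dx":0,"dy":0.0025,"dz":0,"rx":0,"ry":0,"rz":0,"gripper":0},{"dx":0,"dy":0.005,"dz":0,"rx":0,"ry":0,"rz":0,"gripper":0},{"dx":0,"dy":0.0075,"dz":0,"rx":0,"ry":0,"rz":0,"gripper":0},{"dx":0,"dy":0.01,"dz":0,"rx":0,"ry":0,"rz":0,"gripper":0},{"dx":0,"dy":0.0125,"dz":0,"rx":0,"ry":0,"rz":0,"gripper":0}]'
```

```text
time: 15.32
tool_pos: [0.5447, 0.1258, 0.1984]
tool_rot: [-1.575, -0.002, 1.237]
contact_force: [0.3, -0.8, 10.4]
opening: 0.0002
time: 15.82
tool_pos: [0.5448, 0.1258, 0.1904]
tool_rot: [-1.575, -0.002, 1.237]
contact_force: [0.2, 0.1, 9.1]
opening: -0.0
time: 16.45
tool_pos: [0.5448, 0.1258, 0.1779]
tool_rot: [-1.575, -0.002, 1.237]
contact_force: [0.3, -0.4, 9.8]
opening: 0.0001
```

```bash
python3 -m creep '[{"dx":0,"dy":0.0025,"dz":0,"rx":0,"ry":0,"rz":0,"gripper":0},{"dx":0,"dy":0.005,"dz":0,"rx":0,"ry":0,"rz":0,"gripper":0},{"dx":0,"dy":0.0075,"dz":0,"rx":0,"ry":0,"rz":0,"gripper":0},{"dx":0,"dy":0.01,"dz":0,"rx":0,"ry":0,"rz":0,"gripper":0},{"dx":0,"dy":0.0125,"dz":0,"rx":0,"ry":0,"rz":0,"gripper":0}]'
python3 -m creep '[{"dx":0,"dy":0.002,"dz":0,"rx":0,"ry":0,"rz":0,"gripper":0},{"dx":0,"dy":0.004,"dz":0,"rx":0,"ry":0,"rz":0,"gripper":0},{"dx":0,"dy":0.006,"dz":0,"rx":0,"ry":0,"rz":0,"gripper":0},{"dx":0,"dy":0.008,"dz":0,"rx":0,"ry":0,"rz":0,"gripper":0}]'
python3 -m creep '[{"dx":0,"dy":0.0015,"dz":0,"rx":0,"ry":0,"rz":0,"gripper":0},{"dx":0,"dy":0.003,"dz":0,"rx":0,"ry":0,"rz":0,"gripper":0},{"dx":0,"dy":0.0045,"dz":0,"rx":0,"ry":0,"rz":0,"gripper":0}]'
```

```text
time: 17.08
tool_pos: [0.5448, 0.1258, 0.1652]
tool_rot: [-1.575, -0.002, 1.237]
contact_force: [0.3, -0.7, 10.2]
opening: 0.0005
time: 17.58
tool_pos: [0.5445, 0.1258, 0.1573]
tool_rot: [-1.575, -0.002, 1.237]
contact_force: [-0.8, 0.3, 10.2]
opening: 0.0001
time: 17.95
tool_pos: [0.5449, 0.1258, 0.1532]
tool_rot: [-1.576, -0.002, 1.237]
contact_force: [-1.0, 0.3, 12.3]
opening: 0.0003
```

```bash
for i in 1; do :; done; python3 -m creep '[{"dx":0,"dy":0.001,"dz":0,"rx":0,"ry":0,"rz":0,"gripper":0},{"dx":0,"dy":0.002,"dz":0,"rx":0,"ry":0,"rz":0,"gripper":0},{"dx":0,"dy":0.003,"dz":0,"rx":0,"ry":0,"rz":0,"gripper":0},{"dx":0,"dy":0.004,"dz":0,"rx":0,"ry":0,"rz":0,"gripper":0}]'
python3 -m creep '[{"dx":0,"dy":0.0005,"dz":0,"rx":0,"ry":0,"rz":0,"gripper":0},{"dx":0,"dy":0.001,"dz":0,"rx":0,"ry":0,"rz":0,"gripper":0}]'
```

```text
time: 18.45
tool_pos: [0.5451, 0.1257, 0.1491]
tool_rot: [-1.576, -0.002, 1.237]
contact_force: [-0.6, -0.5, 10.9]
opening: 0.0004
time: 18.7
tool_pos: [0.5451, 0.1257, 0.148]
tool_rot: [-1.576, -0.002, 1.237]
contact_force: [0.4, -1.0, 10.2]
opening: 0.0005
```

```bash
python3 -m creep '[{"dx":0,"dy":0.0005,"dz":0,"rx":0,"ry":0,"rz":0,"gripper":0},{"dx":0,"dy":0.001,"dz":0,"rx":0,"ry":0,"rz":0,"gripper":0}]'
python3 -m creep '[{"dx":0,"dy":0.0005,"dz":0,"rx":0,"ry":0,"rz":0,"gripper":0},{"dx":0,"dy":0.001,"dz":0,"rx":0,"ry":0,"rz":0,"gripper":0}]'
python3 -m creep '[{"dx":0,"dy":0.0005,"dz":0,"rx":0,"ry":0,"rz":0,"gripper":0},{"dx":0,"dy":0.001,"dz":0,"rx":0,"ry":0,"rz":0,"gripper":0}]'
```

```text
time: 18.95
tool_pos: [0.545, 0.1257, 0.1469]
tool_rot: [-1.576, -0.002, 1.237]
contact_force: [0.4, -1.1, 10.6]
opening: 0.0005
time: 19.2
tool_pos: [0.5448, 0.1257, 0.1458]
tool_rot: [-1.575, -0.002, 1.237]
contact_force: [-0.5, -1.3, 9.6]
opening: 0.0005
time: 19.45
tool_pos: [0.5448, 0.1257, 0.1447]
tool_rot: [-1.575, -0.002, 1.237]
contact_force: [-0.2, -1.2, 10.2]
opening: 0.0002
```

```bash
python3 -m creep '[{"dx":0,"dy":0.0005,"dz":0,"rx":0,"ry":0,"rz":0,"gripper":0},{"dx":0,"dy":0.001,"dz":0,"rx":0,"ry":0,"rz":0,"gripper":0}]'
python3 -m creep '[{"dx":0,"dy":0.0005,"dz":0,"rx":0,"ry":0,"rz":0,"gripper":0},{"dx":0,"dy":0.001,"dz":0,"rx":0,"ry":0,"rz":0,"gripper":0}]'
python3 -m creep '[{"dx":0,"dy":0.0005,"dz":0,"rx":0,"ry":0,"rz":0,"gripper":0},{"dx":0,"dy":0.001,"dz":0,"rx":0,"ry":0,"rz":0,"gripper":0}]'
```

```text
time: 19.7
tool_pos: [0.5448, 0.1257, 0.1437]
tool_rot: [-1.575, -0.001, 1.237]
contact_force: [-0.6, -0.9, 9.8]
opening: 0.0005
time: 19.95
tool_pos: [0.5447, 0.1257, 0.1427]
tool_rot: [-1.575, -0.001, 1.237]
contact_force: [-0.1, -1.6, 8.5]
opening: 0.0004
time: 20.2
tool_pos: [0.5447, 0.1257, 0.1417]
tool_rot: [-1.575, -0.001, 1.237]
contact_force: [-0.2, -1.7, 9.2]
opening: 0.0005
```

```bash
python3 -m creep '[{"dx":0,"dy":0.0005,"dz":0,"rx":0,"ry":0,"rz":0,"gripper":0},{"dx":0,"dy":0.001,"dz":0,"rx":0,"ry":0,"rz":0,"gripper":0}]'
python3 -m creep '[{"dx":0,"dy":0.0005,"dz":0,"rx":0,"ry":0,"rz":0,"gripper":0},{"dx":0,"dy":0.001,"dz":0,"rx":0,"ry":0,"rz":0,"gripper":0}]'
```

```text
time: 20.45
tool_pos: [0.5447, 0.1257, 0.1407]
tool_rot: [-1.575, -0.001, 1.237]
contact_force: [0.5, -0.4, 9.5]
opening: 0.0004
time: 20.7
tool_pos: [0.5448, 0.1256, 0.1401]
tool_rot: [-1.575, -0.001, 1.237]
contact_force: [-2.9, -1.2, 14.4]
opening: 0.0003
```

```bash
python3 -m creep '[{"dx":0,"dy":0.0005,"dz":0,"rx":0,"ry":0,"rz":0,"gripper":0},{"dx":0,"dy":0.0005,"dz":0,"rx":0,"ry":0,"rz":0,"gripper":0}]'
```

```text
time: 20.95
tool_pos: [0.5448, 0.1256, 0.14]
tool_rot: [-1.576, -0.002, 1.237]
contact_force: [-2.9, -0.6, 14.9]
opening: 0.0006
```

```bash
python3 -m creep '[{"dx":0,"dy":0.0005,"dz":0,"rx":0,"ry":0,"rz":0,"gripper":0},{"dx":0,"dy":0.0008,"dz":0,"rx":0,"ry":0,"rz":0,"gripper":0},{"dx":0,"dy":0.0008,"dz":0,"rx":0,"ry":0,"rz":0,"gripper":0}]'
```

```text
time: 21.32
tool_pos: [0.5448, 0.1256, 0.1397]
tool_rot: [-1.576, -0.002, 1.237]
contact_force: [-3.6, -2.2, 18.0]
opening: 0.0004
```

```bash
python3 -m creep '[{"dx":0,"dy":0.0005,"dz":0,"rx":0,"ry":0,"rz":0,"gripper":0},{"dx":0,"dy":0.0009,"dz":0,"rx":0,"ry":0,"rz":0,"gripper":0},{"dx":0,"dy":0.0009,"dz":0,"rx":0,"ry":0,"rz":0,"gripper":0},{"dx":0,"dy":0.0009,"dz":0,"rx":0,"ry":0,"rz":0,"gripper":0}]'
```

```text
time: 21.82
tool_pos: [0.545, 0.1256, 0.1394]
tool_rot: [-1.577, -0.002, 1.237]
contact_force: [-5.4, -2.1, 21.8]
opening: 0.0005
```

Force climbed from a steady 9.5 N to 21.8 N within 1.3 mm, with the fin top at ~37.5 mm depth, inside the expected range: seated. Withdrawing.

```bash
python3 -m creep '[{"dx":0,"dy":-0.003,"dz":0,"rx":0,"ry":0,"rz":0,"gripper":0},{"dx":0,"dy":-0.01,"dz":0,"rx":0,"ry":0,"rz":0,"gripper":0},{"dx":0,"dy":-0.02,"dz":0,"rx":0,"ry":0,"rz":0,"gripper":0},{"dx":0,"dy":-0.03,"dz":0,"rx":0,"ry":0,"rz":0,"gripper":0},{"dx":0,"dy":-0.04,"dz":0,"rx":0,"ry":0,"rz":0,"gripper":0},{"dx":0,"dy":-0.06,"dz":0,"rx":0,"ry":0,"rz":0,"gripper":0},{"dx":0,"dy":-0.09,"dz":0,"rx":0,"ry":0,"rz":0,"gripper":0},{"dx":0,"dy":-0.12,"dz":0,"rx":0,"ry":0,"rz":0,"gripper":0},{"dx":0,"dy":-0.13,"dz":0.03,"rx":0,"ry":0,"rz":0,"gripper":0},{"dx":0,"dy":-0.13,"dz":0.08,"rx":0,"ry":0,"rz":0,"gripper":0},{"dx":0,"dy":-0.13,"dz":0.08,"rx":0,"ry":0,"rz":0,"gripper":0},{"dx":0,"dy":-0.13,"dz":0.08,"rx":0,"ry":0,"rz":0,"gripper":0}]'
python3 look.py w9
python3 - <<'E'
from h import *
p,d=read_camera('side'); np.savez('s9.npz',p=p,d=d)
a=cv2.resize(p[180:260,250:370],None,fx=6,fy=6,interpolation=cv2.INTER_LINEAR)
cv2.imwrite('pics/s9.png',a[:,:,::-1])
p,d=read_camera('top'); np.savez('t9.npz',p=p,d=d); cv2.imwrite('pics/t9.png',p[:,:,::-1])
E
```

```text
time: 23.32
tool_pos: [0.4684, 0.1519, 0.2665]
tool_rot: [-1.573, -0.001, 1.237]
contact_force: [0.1, -0.1, 0.5]
opening: 0.0002
[ 0.158  0.263  1.572 -0.     1.304 -1.079] [0.4684 0.1519 0.2665] [-9.011e+01 -4.000e-02  7.089e+01] [ 0.11 -0.12  0.54]
[[ 0.327  0.002 -0.945]
 [ 0.945  0.     0.327]
 [ 0.001 -1.    -0.002]]
```

View pics/w9.png

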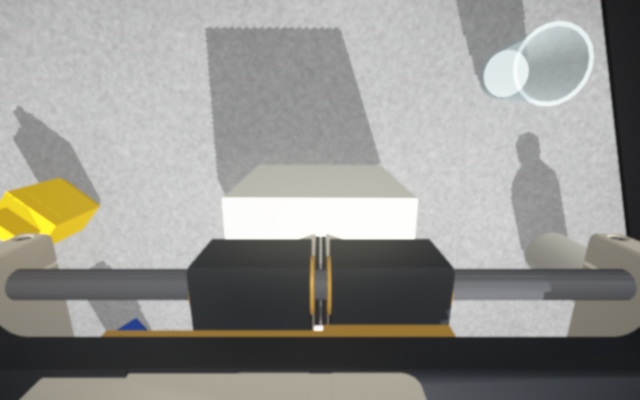

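View pics/s9.png

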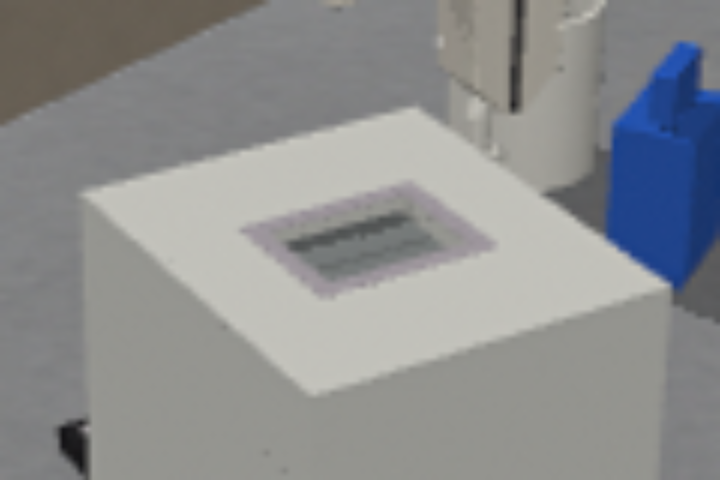

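View pics/t9.png

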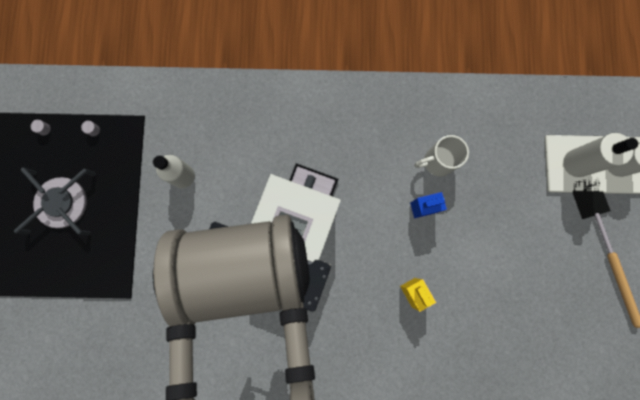

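The side view shows the mouth (250–490, 190–290 in the crop) with flaps level. Mug (450,155), soap (170,168) and tumbler (shown by the wrist view) look undisturbed. I'll compare the mouth with the starting picture.

```bash
python3 - <<'E'
from h import *
a=np.load('side0.npz');b=np.load('s9.npz');P=campose('side')
A=cloud(P,a['d']);B=cloud(P,b['d'])
uv=proj(P,[[.5439,.1252,.151]])[0].round().astype(int);print(uv)
u,v=uv; sl=(slice(v-3,v+4),slice(u-8,u+9,2))
print('z before\n',A[sl][...,2].round(3)[::2],'\nafter\n',B[sl][...,2].round(3)[::2])
for nm,(y0,y1,x0,x1) in dict(tumb=(315,380,240,295),soap=(248,325,158,200)).items():
    print(nm,np.abs(a['p'][y0:y1,x0:x1].astype(int)-b['p'][y0:y1,x0:x1]).max())
t0=np.load('top0.npz')['p'].astype(int);t9=np.load('t9.npz')['p'].astype(int)
print('mug',np.abs(t0[130:180,412:475]-t9[130:180,412:475]).max())
E
```

```text
[310 222]
z before
 [[0.153 0.154 0.151 0.151 0.153 0.152 0.153 0.152 0.152]
 [0.152 0.152 0.153 0.154 0.154 0.151 0.152 0.15  0.153]
 [0.153 0.154 0.153 0.151 0.154 0.153 0.153 0.153 0.162]
 [0.159 0.152 0.153 0.151 0.152 0.162 0.16  0.16  0.158]] 
after
 [[0.153 0.153 0.153 0.151 0.153 0.153 0.152 0.151 0.154]
 [0.152 0.15  0.154 0.153 0.152 0.153 0.152 0.154 0.152]
 [0.151 0.153 0.152 0.151 0.153 0.153 0.152 0.153 0.16 ]
 [0.161 0.154 0.152 0.154 0.151 0.161 0.161 0.161 0.16 ]]
tumb 3
soap 5
mug 8
```

Flaps are level as at the start and the bystanders haven't moved. Handing in.

```bash
python3 - <<'E'
from h import *
print(robot.hand_in()); s=status.observe(); print(s['time'],s['contact_force'].round(2))
E
```

```text
the job is handed in; nothing more can be done
None
the job is handed in; nothing more can be done
```

The white cartridge is in the filter, pressed onto its seat with the flaps closed above it, and the job is handed in; hand-in reports no verdict. I pushed it by the fin through both flaps and past the rollers. I then released it and pushed it down with closed fingers turned 90° to clear the mouth.

- **Seating:** The drag was steady at about 9.5 N, then the force rose to 21.8 N within about 1.3 mm. The fin's top ended about 37.5 mm below the mouth, which puts the underside roughly 4 mm above the seat's base. I read no higher force than 21.8 N at the wrist.
- **Flaps:** The side camera's depth at the mouth matches the starting picture at 151–154 mm, so both flaps are level.
- **Bystanders:** The mug, tumbler and soap bottle show no change against the first pictures.
- **Robot:** It stands clear of everything, with wrist force near zero. The last move ended at 23.3 s of the 69 s.
- **Not checked directly:** The flap angles on the way in and the force on the seat itself could not be seen. I estimate about 12 N on the seat at full push, which is the wrist force less the drag. No check failed or disagreed. One early move was refused because its rows lacked keys, and nothing moved.

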